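# Fit and lock the bridging plug on a paper drill's control box

### The job

The foot pedal has been taken off the paper drill, so its safety circuit needs the bridging plug: take the larger of the two grey plugs on the bench and push it into the open outlet on the control box, the right way round and fully home. Then swing the outlet's locking lever all the way up over the plug's pegs and let go. Do not push the smaller plug, the oil bottle or the wooden disc about.

Things in the scene. Friction and masses are not known exactly. Their poses are not given: they have to be found in the camera images.
- plug_center (a point): Centre of the bridging plug, the larger of two loose grey plugs; it stands upright, 72 mm tall, 0.2 to 0.37 kg; this point is 36 mm above its underside. z up, y along its long side to the key end. Upper 50 mm: metal hood 43 (x) x 80 mm (y), the part to hold, from above across the 43 mm, fingertips 10 mm or more above the hood's lower edge so that they clear the lever.
- plug_key (a point): Middle of the key rib on the plug's lower part, 33 mm along +y from the centre line, 11 mm above the underside. The lower 22 mm of the plug is a black insert 30 (x) x 62 mm (y), bevelled 3 mm at its foot; the rib, 8 mm wide, stands out 4 mm from its +y end only.
- plug_entry (a point): Outer face of the round blanked cable entry on the plug's +y end, 57 mm above the underside: 25 mm across, standing out 13 mm. Seen from above it shows which end has the key. Lower down, a round peg 8 mm thick and 9 mm long stands out of both short ends, 32 mm above the underside.
- outlet_mouth (a point): Centre of the open outlet's mouth, level with its rim, 130 mm above the bench: grey metal housing 46 (x) x 84 mm (y), 40 mm high, fixed on the control box. z up, y along its long side to the key slot, x to its lever side. Recess 32 x 64 mm, 24 mm deep: 1 mm of play all round the plug's insert. The plug goes straight down, its y along this y, until its hood rests on the rim; a push under 15 N does.
- outlet_slot (a point): Key slot of the outlet, at the rim: 10 mm wide, 5 mm deep, the full depth of the recess, at the +y end only, 34.5 mm from the outlet's centre. Seen from the lever's side of the outlet it is at the right-hand end. The wrong way round, the plug does not go in.
- outlet_seat (a point): Where plug_center is when the plug is fully home: 14 mm above outlet_mouth, with the same axes.
- lever_pivot (a point): A point on the outlet's centre line, 10 mm below the rim, on the hinge line of the locking lever, which runs along the outlet's y. These axes turn with the lever and equal the outlet's when it is locked.
- lever (a joint): Angle of the steel locking lever, rad: 0 = locked, at its stop, hooks over the plug's two pegs; it grows as it lowers to the outlet's +x side (a turn about +y), 0.78 = fully open. Starts at 0.6 to 0.76 and stays where it is left (about 1 N at the tab moves it). A U of two arms 4 mm thick outside the short ends and a crossbar 8 mm thick. The hooks pass 1.5 mm over the pegs of a plug that is fully home and foul those of one that is not.
- lever_tab (a point): Grip point of the lever's thumb tab, in the middle of its crossbar, 61 mm from the hinge: locked it is 44 mm out (outlet's x) and 42 mm up from lever_pivot, open about 60 mm out and 0 to 8 mm up. Steel plate 34 mm wide (y), 6 mm thick, 22 mm long. Pinch it from above across its 34 mm (fingers closing along y); the box top is 30 mm or more below it. It turns between the fingers as it swings.
- plug_small_center (a point): Bystander: centre, half-way up, of the smaller grey plug, of the same form: 62 mm tall, hood 43 x 56 mm, loose on the bench.
- outlet_small: The smaller outlet beside the open one, 46 x 60 mm, closed with a grey cap, not used, fixed; its top is 60 mm above the box. The two outlets may stand either way round on the box, 140 to 170 mm apart. Origin: centre of its underside.
- control_box: Beige control box, 180 (x) x 300 mm (y), 90 mm high, fixed. Origin: centre of its underside. A red stop button 40 mm tall and two small lamps stand along the -x edge of its top.
- oil_bottle: Bystander: red oil bottle, 48 mm across, 125 mm tall, loose. Origin: centre of its underside.
- cutting_disc: Bystander: wooden cutting disc, 84 mm across, 24 mm thick, lying flat, loose. Origin: centre of its underside.
- bit_rack: Wooden rack of six upright drill bits, 60 (x) x 220 mm (y), 85 mm tall, fixed, at the left of the bench. Origin: centre of its underside.
There are look-alikes about, which are no part of the job. Leave any pink or yellow look-alike of the part that bears plug_center alone.

How it is judged:
On the way:
1. the plug is fully home in the outlet, the right way round, while the lever is still open (horizontal distance between plug_center and outlet_seat below 0.004 m and z of plug_center in the frame of outlet_seat between -0.004 and 0.002 m and y of plug_key in the frame of outlet_seat above 0.02 m and angle between plug_center's own z axis and vertical below 0.05 rad and angle between the y axis of plug_center and the y axis of outlet_seat, either way round below 0.06 rad and value of joint lever above 0.4 rad), for 0.2 s.
At the end, for the whole second after the job is handed in: The larger plug sits in the open outlet with its key in the slot, within 4 mm of centre, hood on the rim (not more than 2 mm proud), within 0.05 rad of upright; the lever stands within 0.1 rad of its locked stop; all at rest (horizontal distance between plug_center and outlet_seat below 0.004 m and z of plug_center in the frame of outlet_seat between -0.004 and 0.002 m and y of plug_key in the frame of outlet_seat above 0.02 m and angle between plug_center's own z axis and vertical below 0.05 rad and angle between the y axis of plug_center and the y axis of outlet_seat, either way round below 0.06 rad and value of joint lever below 0.1 rad and velocity of joint lever below 0.1 rad/s and linear speed of plug below 0.02 m/s); the robot touches nothing.
It fails at once if the smaller plug, the oil bottle or the wooden disc is moved more than 25 mm (distance of any of plug_small_center, oil_bottle, cutting_disc from where it was at the start of the episode above 0.025 m).
It also fails if it takes over 59 s, if anything falls off the work surface, if the arm or the gripper's body presses on something with over 40 N, if the wrist force passes 120 N, or if a joint passes its speed limit or range.

### The arm

A 7-joint arm with a two-finger parallel gripper is mounted at the origin on the work surface. World frame = base frame: x ahead of the robot, y to its left, z up, the work surface at z = 0. Lengths are in m, angles in rad, forces in N, time in s.
With the tool pointing down it reaches from about 0.4 to 0.85 m from the base axis. Payload 4.4 kg.
Tool frame: the origin (TCP) lies at the very end of the fingers, on their centre line; the grasp point (between the pads) lies manip.grip_point_offset behind it (manip.grip_point_offset is the distance from the TCP to the grasp point, in m); z points along the fingers, y is the direction in which the jaws open and shut (so a half turn about z gives the same grasp; the last joint's range is limited). The gripper opens to 94 mm and grips with 3 to 60 N. Pads are 16 mm wide; open, the fingers measure 119 mm over their backs; the gripper's body (75 mm by 177 mm) begins 78 mm behind the grasp point.
Start: joints at [1.216, 0.628, 0.038, 1.517, -0.027, 0.996, -0.02], TCP at [0.185, -0.623, 0.205] pointing down, gripper open.
Joint ranges: [-3.06, 3.06], [-0.37, 2.12], [-1.25, 1.32], [0.18, 2.47], [-1.1, 4.24], [0.23, 1.98], [-2.94, 2.94]. Speed limits (rad/s): [2.57, 2.57, 3.14, 3.14, 3.14, 3.14, 3.14].

### API

Orientations are given as a unit quaternion [w, x, y, z].
In Python, from bench import manip gives the robot as it stands. The module is installed in compiled form; this text tells all that it offers.
- The arm moves only by the shell command python3 -m crank 'ROWS' [OPENING] [FORCE]. ROWS is text: rows parted by semicolons, each of 6 numbers parted by spaces: the shift along the tool's x, y, z in m, then the turn, a rotation vector about the tool's x, y, z in degrees. A call has 1 to 20 rows; each row is the pose to reach, as a shift and turn from the pose measured when the call began, along the tool's axes at that moment; what a row does not reach only later rows make up. A row lasts 1/12 s, in which the tool goes at most 41.7 mm and 7.16 degrees, less where a joint would pass 70% of its speed; a pose out of reach is approached as far as the arm can. A call with a gripper value outside its range is refused whole. OPENING is the closure, from -1 (fully open) to 1 (shut), so that 0 is half open, set as the call begins (- or left out, the last holds). The fingers move at their own pace and stop on an object; FORCE is the grip in N (left out, the last holds). Time passes only in rows, so rows that repeat a pose let the fingers close. It gives the time, the measured TCP pose, the force and the opening at its end, in the units of the state.
- manip.get_obs(): the state, without advancing time (a new reading comes with each control period).
- manip.grab_frame(name): name is "scene" or "top"; returns a dict with "color" (384x512x3 uint8, red, green, blue), "fx", "fy", "cx", "cy" (pixels), "extrinsics" (4x4, takes a point from camera to world coordinates). Camera axes: x right, y down, z forward; pixel columns grow to the right and rows downward; lengths in m; the calibration is good to about 2 mm. A picture is of the moment at which its call begins. There is no depth.
- manip.hand_in(): hands the job in, once; it reports no verdict.
Trained networks look in a picture, given as the dict that the camera call returned (one of the last four; its "shot" number tells which), for a name from the list of things; names that differ only in an ending like _2 or _b are one class to them, and where a whole thing is asked for, a point or a joint stands for the part that bears it (a point fixed in the world has none). Each returns a list of dicts, best first, with "conf" (0 to 1); they miss things now and then, are a little off and sometimes report something else, mostly with a low value. They report only what shows in the picture. A call takes as long as a camera call. They do not tell look-alikes from the thing itself.
- manip.masks_of(picture, query): "mask" (384x512 bool, what is visible of it) and "rect" ([centre column, centre row, width, height] in pixels, round what is visible of it).
The state is a dict: "clock": time; "joint_pos": joint angles; "qd": joint speeds; "joint_torque": joint torques, N m; "tcp_pos": TCP position; "tcp_rot": TCP orientation; "wrist_force": force on the tool from outside, world axes, zero at the start; "torque": the same for the moment, N m; "opening": finger opening in m.
Only numpy, scipy, OpenCV 4.12 (cv2) and the standard library are available. Lean on these libraries where they do the work, as an engineer would, in place of code of your own. Each camera call takes 0.05 s, during which the arm holds its last target.

## Working session

There is one attempt and no reset: what is moved stays moved. The work goes in short steps, Python scripts to look and compute and a shell command to move; the robot and the scene stay as the last step left them, time stands still between calls to the robot, and variables do not carry over. Pictures are saved under pics/ and viewed, and the job is handed in when it is done.

```bash
mkdir -p pics; ls
python3 - <<'E'
from bench import manip
import cv2
print(manip.get_obs(), manip.grip_point_offset)
for n in("scene","top"):
    f=manip.grab_frame(n); cv2.imwrite(f"pics/{n}0.png",f["color"][:,:,::-1]); print(n,f["fx"],f["fy"],f["cx"],f["cy"],f["extrinsics"].round(4).tolist(),f.keys())
E
```

```text
pics
{'clock': 0.0, 'joint_pos': array([ 1.21617814,  0.62926844,  0.0384552 ,  1.51836818, -0.02701425,
        0.99632902, -0.02003904]), 'qd': array([ 1.40671890e-03,  2.00355849e-03, -4.76990344e-04, -2.19005436e-05,
        7.69906005e-05, -2.24097057e-04,  1.00465524e-03]), 'joint_torque': array([-7.73223965e-04, -5.49716806e+01,  1.14329249e+00, -1.86632252e+01,
       -5.22474200e-02,  2.35790742e-02,  1.63510017e-04]), 'tcp_pos': array([ 0.1849644 , -0.62242272,  0.20460468]), 'tcp_rot': array([-9.16510462e-04,  9.89594827e-01,  1.43879179e-01, -1.41624885e-04]), 'wrist_force': array([-0.61074944,  0.4912338 , -0.20698229]), 'torque': array([-0.023486  ,  0.04261908, -0.03826972]), 'opening': 0.09382395626024904} 0.0188
scene 389.67786151202745 389.67786151202745 252.3105544927811 187.71242841011343 [[-0.4267, 0.6976, -0.5756, 1.2898], [0.9044, 0.3349, -0.2645, 0.3133], [0.0083, -0.6334, -0.7738, 1.0671], [0.0, 0.0, 0.0, 1.0]] dict_keys(['color', 'fx', 'fy', 'cx', 'cy', 'extrinsics', 'shot'])
top 409.1994346194875 409.1994346194875 260.8729349263702 188.06208733907062 [[0.0007, -0.9918, 0.1278, 0.4124], [-1.0, -0.0, 0.0054, -0.027], [-0.0054, -0.1278, -0.9918, 1.5467], [0.0, 0.0, 0.0, 1.0]] dict_keys(['color', 'fx', 'fy', 'cx', 'cy', 'extrinsics', 'shot'])
```

View pics/scene0.png

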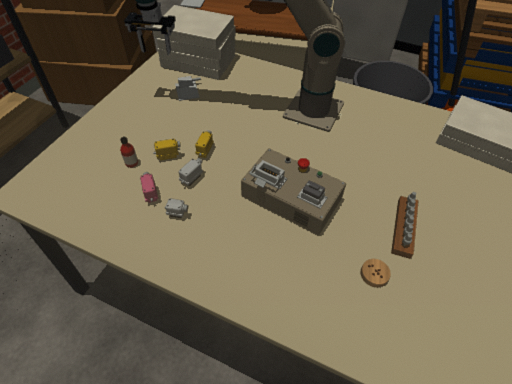

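View pics/top0.png

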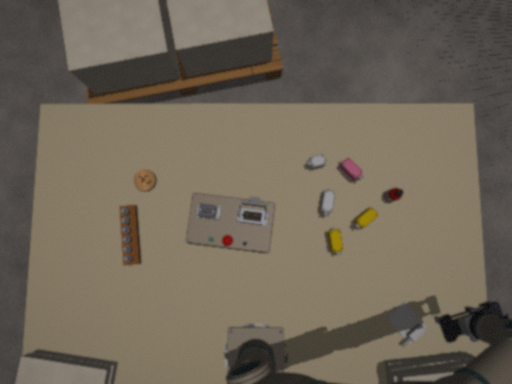

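```bash
cat > h.py <<'E'
from bench import manip
import cv2, numpy as np
def crop(f,c,r,w,h,s,name):
    im=f["color"][r:r+h,c:c+w,::-1]
    cv2.imwrite("pics/"+name,cv2.resize(im,None,fx=s,fy=s,interpolation=cv2.INTER_CUBIC))
def ray(f,u,v):
    E=f["extrinsics"]; d=E[:3,:3]@np.array([(u-f["cx"])/f["fx"],(v-f["cy"])/f["fy"],1]); return E[:3,3],d
def atz(f,u,v,z):
    o,d=ray(f,u,v); return o+d*(z-o[2])/d[2]
def tri(fs,uvs):
    A=np.zeros((3,3));b=np.zeros(3);R=[]
    for f,(u,v) in zip(fs,uvs):
        o,d=ray(f,u,v);d=d/np.linalg.norm(d);P=np.eye(3)-np.outer(d,d);A+=P;b+=P@o;R.append((o,P))
    p=np.linalg.solve(A,b); return p,[float(np.linalg.norm(P@(p-o))) for o,P in R]
def proj(f,p):
    E=f["extrinsics"];q=E[:3,:3].T@(np.asarray(p)-E[:3,3]);return np.array([q[0]/q[2]*f["fx"]+f["cx"],q[1]/q[2]*f["fy"]+f["cy"]])
E
python3 - <<'E'
from h import *
for n in("scene","top"):
    f=manip.grab_frame(n)
    if n=="scene":
        crop(f,110,120,130,110,6,"s_pl.png"); crop(f,235,145,115,90,6,"s_box.png")
    else:
        crop(f,295,145,115,115,5,"t_pl.png"); crop(f,180,185,105,75,7,"t_box.png")
    for q in ["plug_center","plug_key","plug_entry","outlet_mouth","outlet_slot","lever","lever_pivot","lever_tab","plug_small_center","outlet_small","control_box"]:
        print(n,q,[(round(d["conf"],2),np.round(d["rect"],1).tolist(),d["mask"].sum()) for d in manip.masks_of(f,q)][:5])
E
```

```text
scene plug_center [(0.79, [168.2, 147.1, 25.1, 23.8], np.int64(437)), (0.69, [191.4, 171.3, 24.6, 30.8], np.int64(476)), (0.56, [149.1, 186.1, 16.6, 29.9], np.int64(352)), (0.54, [204.2, 143.2, 21.5, 27.4], np.int64(359))]
scene plug_key [(0.81, [191.5, 171.6, 30.2, 28.3], np.int64(484)), (0.66, [166.8, 147.5, 24.8, 17.0], np.int64(406)), (0.66, [204.9, 142.8, 17.2, 28.7], np.int64(326)), (0.65, [269.0, 174.0, 36.8, 28.6], np.int64(670))]
scene plug_entry [(0.9, [191.6, 173.7, 23.4, 25.2], np.int64(461)), (0.7, [168.0, 150.3, 25.2, 17.8], np.int64(422)), (0.66, [206.1, 143.9, 22.1, 29.1], np.int64(354)), (0.66, [151.8, 189.1, 14.2, 33.9], np.int64(379))]
scene outlet_mouth [(0.77, [267.6, 175.6, 34.3, 24.4], np.int64(692))]
scene outlet_slot [(0.75, [269.5, 173.1, 37.6, 33.3], np.int64(707)), (0.33, [377.2, 272.5, 26.3, 27.2], np.int64(632))]
scene lever [(0.73, [266.3, 174.7, 28.6, 20.8], np.int64(151))]
scene lever_pivot [(0.7, [265.3, 176.8, 34.4, 20.9], np.int64(205))]
scene lever_tab [(0.74, [267.5, 176.9, 29.6, 19.6], np.int64(208))]
scene plug_small_center []
scene outlet_smal
[... 774 characters left out ...]
64(303)), (0.53, [334.6, 241.4, 20.9, 31.5], np.int64(323)), (0.41, [146.4, 180.2, 25.9, 26.0], np.int64(419))]
top outlet_mouth [(0.79, [250.9, 212.5, 32.4, 30.0], np.int64(553))]
top outlet_slot [(0.9, [251.4, 211.8, 25.9, 31.9], np.int64(544))]
top lever [(0.43, [254.4, 199.4, 14.5, 9.0], np.int64(79)), (0.42, [326.9, 201.3, 15.3, 30.0], np.int64(320))]
top lever_pivot [(0.64, [252.6, 203.7, 28.4, 14.6], np.int64(151))]
top lever_tab [(0.62, [255.1, 199.7, 13.9, 8.5], np.int64(62))]
top plug_small_center [(0.73, [317.1, 162.6, 21.5, 13.0], np.int64(206))]
top outlet_small [(0.9, [206.5, 212.8, 27.0, 10.7], np.int64(345))]
top control_box [(0.9, [229.2, 220.6, 90.8, 59.4], np.int64(3329))]
```

View pics/s_pl.png

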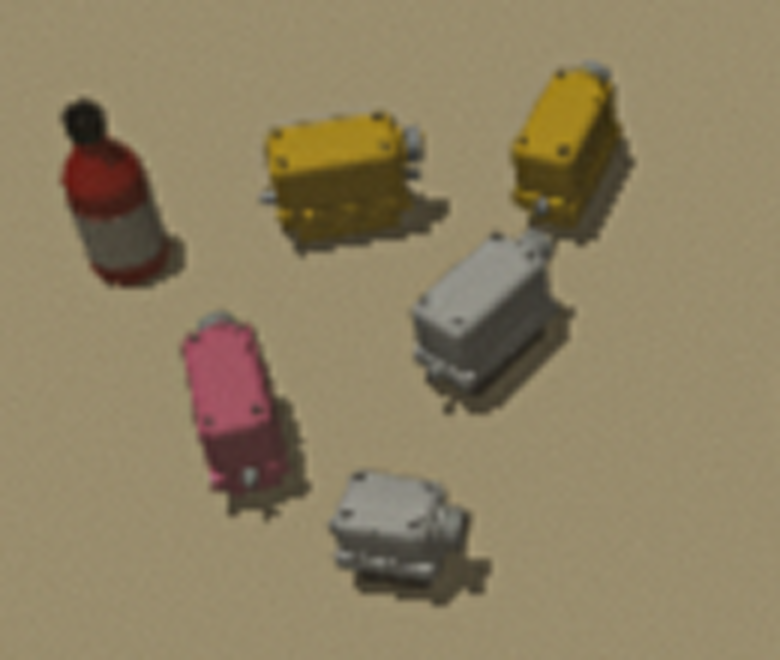

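View pics/t_pl.png

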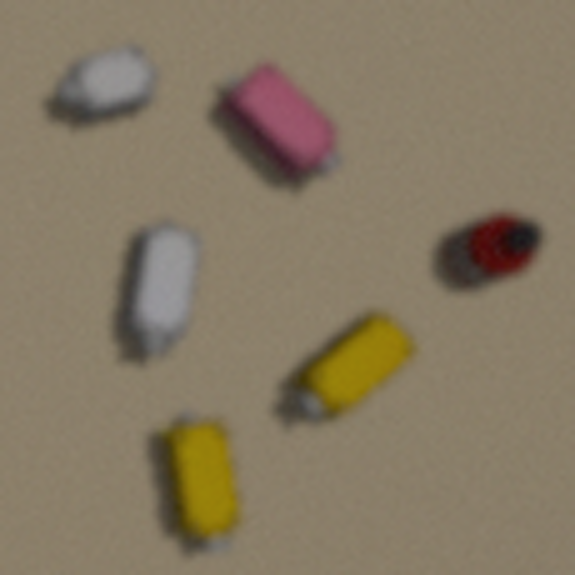

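View pics/s_box.png

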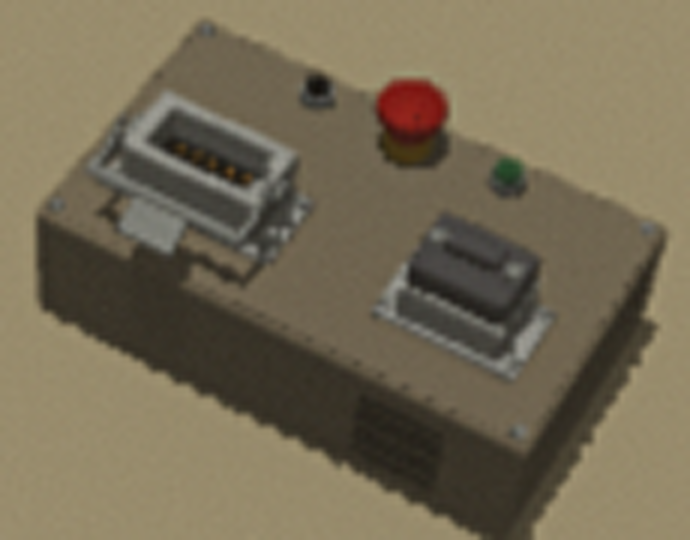

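View pics/t_box.png

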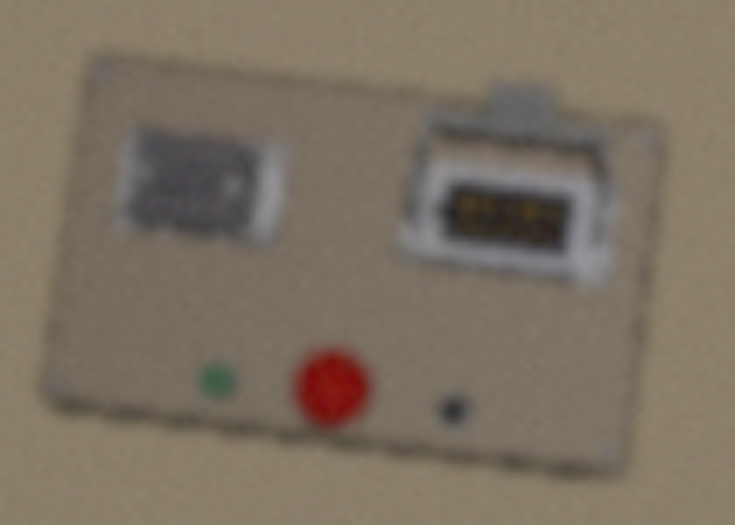

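```bash
cat > fit.py <<'E'
from h import *
from scipy.optimize import minimize
S=8
def box(cx,cy,hx,hy,z0,z1):
    return np.array([[cx+a*hx,cy+b*hy,z] for z in(z0,z1) for a,b in((-1,-1),(1,-1),(1,1),(-1,1))])
def cyl(y0,y1,z,r,n=16):
    t=np.linspace(0,2*np.pi,n,endpoint=False)
    return np.array([[r*np.cos(a),y,z+r*np.sin(a)] for y in(y0,y1) for a in t])
def place(P,x,y,yaw,z0=0):
    c,s=np.cos(yaw),np.sin(yaw); P=np.asarray(P,float)
    return np.c_[x+c*P[:,0]-s*P[:,1], y+s*P[:,0]+c*P[:,1], P[:,2]+z0]
def projs(f,P):
    E=f["extrinsics"];q=(P-E[:3,3])@E[:3,:3]
    return np.c_[q[:,0]/q[:,2]*f["fx"]+f["cx"], q[:,1]/q[:,2]*f["fy"]+f["cy"]]
def fill(L,f,P,roi,lab,hull=True):
    c,r,w,h=roi; uv=(projs(f,P)-[c,r]+0.5)*S-0.5
    p=np.round(uv*16).astype(np.int32)
    if hull: p=cv2.convexHull(p)
    cv2.fillPoly(L,[p.reshape(-1,1,2)],int(lab),shift=4)
def resid(f,img,roi,layers,sig,ret=False):
    """layers: list of (points3d,label); returns LS residual with free colour per label"""
    c,r,w,h=roi; L=np.zeros((h*S,w*S),np.uint8)
    for P,l in layers: fill(L,f,P,roi,l)
    n=int(L.max())+1; cols=[]
    for k in range(n):
        m=(L==k).astype(np.float32)
        m=cv2.GaussianBlur(m,(0,0),sig*S)
        cols.append(cv2.resize(m,(w,h),interpolation=cv2.INTER_AREA).ravel())
    A=np.array(cols).T; I=img[r:r+h,c:c+w].reshape(-1,3).astype(float)
    G=A.T@A+1e-3*np.eye(n); X=np.linalg.solve(G,A.T@I); R=I-A@X
    if ret: return (A@X).reshape(h,w,3),X
    return float((R**2).mean())
def avg(name,n):
    F=[manip.grab_frame(name) for _ in range(n)]
    f=dict(F[-1]); f["mean"]=np.mean([g["color"].astype(float) for g in F],0); return f
def plug_layers(f,x,y,yaw,z0,sh,small=False,tilt=None):
    hood=place(box(0,0,.0215,.040,.022,.072),x,y,yaw,z0); ins=place(box(0,0,.015,.031,0,.022),x,y,yaw,z0)
    ent=place(cyl(.040,.053,.057,.0125),x,y,yaw,z0); p1=place(cyl(.04,.049,.032,.004),x,y,yaw,z0); p2=place(cyl(-.049,-.04,.032,.004),x,y,yaw,z0)
    cam=f["extrinsics"][:3,3]
    L=[]
    if sh is not None:
        for P in(hood,ins,ent,p1,p2):
            Q=P.copy(); Q[:,0]+=sh[0]*P[:,2];Q[:,1]+=sh[1]*P[:,2];Q[:,2]=0; L.append((np.r_[Q],1))
    c,s=np.cos(yaw),np.sin(yaw); d=np.array([cam[0]-x,cam[1]-y]); dx=c*d[0]+s*d[1]; dy=-s*d[0]+c*d[1]
    L.append((ins,2))
    for near in(False,True):
        if near: 
            L.append((hood,3)); i=[0,1,4,5] if dy<0 else [2,3,6,7]; L.append((hood[i],4)); L.append((hood[4:],5))
        if (dy>0)==near: L+=[(p1,6),(ent,6)]
        if (dy<0)==near: L+=[(p2,6)]
    return L
E
python3 - <<'E'
from fit import *
import pickle
s=avg("scene",6); t=avg("top",6)
pickle.dump((s,t),open("f0.pkl","wb"))
print(tri([s,t],[(190.2,167.5),(328.6,200)]))
roiS=(170,145,45,45); roiT=(308,180,38,45)
def cost(p,f,roi,sig): return resid(f,f["mean"],roi,plug_layers(f,p[0],p[1],p[2],0,p[3:5]),sig)
p0=tri([s,t],[(190.2,167.5),(328.6,200)])[0]
for f,roi,nm in((s,roiS,"s"),(t,roiT,"t")):
  best=None
  for sig in(.4,.7,1.):
   for yaw in(np.pi/2-.3,np.pi/2,np.pi/2+.2):
    for sh in ((-.5,.2),(-.3,.3)):
     r=minimize(cost,[p0[0],p0[1],yaw,*sh],args=(f,roi,sig),method="Nelder-Mead",options=dict(initial_simplex=np.array([p0[0],p0[1],yaw,*sh])+np.r_[np.zeros((1,5)),np.diag([.01,.01,.15,.2,.2])],xatol=1e-5,fatol=1e-4,maxiter=400))
     if best is None or r.fun<best[0]: best=(r.fun,r.x,sig)
  print(nm,best)
  m,X=resid(f,f["mean"],roi,plug_layers(f,*best[1][:3],0,best[1][3:5]),best[2],True); print(X.round())
  c,r,w,h=roi; I=f["mean"][r:r+h,c:c+w]; D=np.clip(128+(I-m)*2,0,255)
  cv2.imwrite(f"pics/fit_{nm}.png",cv2.resize(np.hstack([I,m,D])[:,:,::-1].clip(0,255).astype(np.uint8),None,fx=6 if nm=="t" else 5,fy=6 if nm=="t" else 5,interpolation=cv2.INTER_NEAREST))
E
```

```text
(array([ 0.55826426, -0.2625993 ,  0.06756882]), [0.0022795536253326504, 0.002279553625332691])
s (np.float64(822.2024900915505), array([ 0.5582889 , -0.26215287,  1.38684084, -0.573342  ,  1.07772784]), 1.0)
[[126. 113.  81.]
 [145. 134. 103.]
 [  4.   1.  -2.]
 [ 64.  61.  53.]
 [ 85.  83.  74.]
 [141. 139. 130.]
 [ 82.  83.  81.]]
t (np.float64(22.75123163681198), array([ 0.55867207, -0.26384371,  1.3762051 , -0.08351336,  0.09615996]), 1.0)
[[139. 127. 105.]
 [ 77.  71.  60.]
 [  0.   0.   0.]
 [ 47.  47.  47.]
 [ 31.  29.  27.]
 [141. 139. 139.]
 [ 97.  96.  95.]]
```

View pics/fit_s.png

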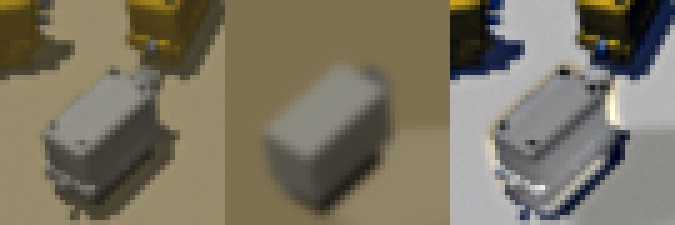

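View pics/fit_t.png

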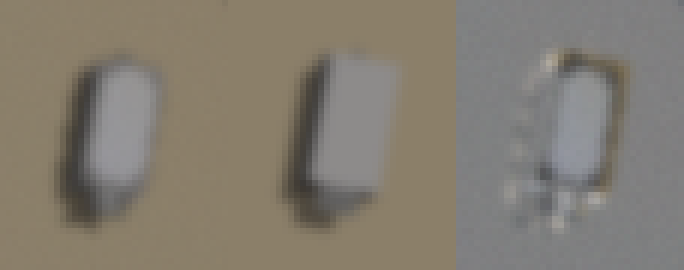

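```bash
cat >> fit.py <<'E'
def oct_(hx,hy,c,z):
    return [[a,b,z] for a,b in((hx,hy-c),(hx-c,hy),(-hx+c,hy),(-hx,hy-c),(-hx,-hy+c),(-hx+c,-hy),(hx-c,-hy),(hx,-hy+c))]
def plug2(f,x,y,yaw,z0,sh,c=.006,b=.003,ground=0):
    T=lambda P:place(P,x,y,yaw,z0)
    side=T(oct_(.0215,.040,c,.022)+oct_(.0215,.040,c,.072-b)); top=T(oct_(.0215-b,.040-b,c*.8,.072)); hood=np.r_[side,top]
    ins=T(box(0,0,.015,.031,0,.022)); ent=T(cyl(.040,.053,.057,.0125)); p1=T(cyl(.04,.049,.032,.004)); p2=T(cyl(-.049,-.04,.032,.004))
    cam=f["extrinsics"][:3,3]; L=[]
    if sh is not None:
        for P in(hood,ins,ent,p1,p2):
            Q=P.copy(); h=P[:,2]-ground; Q[:,0]+=sh[0]*h;Q[:,1]+=sh[1]*h;Q[:,2]=ground; L.append((Q,1))
    cc,s=np.cos(yaw),np.sin(yaw); d=np.array([cam[0]-x,cam[1]-y]); dy=-s*d[0]+cc*d[1]; dx=cc*d[0]+s*d[1]
    L.append((ins,2))
    for near in(False,True):
        if near:
            L.append((hood,3))
            i=[5,6] if dy<0 else [1,2]; L.append((side[i+[k+8 for k in i]],4))
            i=[0,7] if dx>0 else [3,4]; L.append((side[i+[k+8 for k in i]],5)); L.append((top,6))
        if (dy>0)==near: L+=[(p1,7),(ent,7)]
        if (dy<0)==near: L+=[(p2,7)]
    return L
def residw(f,img,roi,layers,sig,W=None,ret=False):
    c,r,w,h=roi; L=np.zeros((h*S,w*S),np.uint8)
    for P,l in layers: fill(L,f,P,roi,l)
    n=int(max(l for _,l in layers))+1; cols=[]
    for k in range(n):
        m=cv2.GaussianBlur((L==k).astype(np.float32),(0,0),sig*S)
        cols.append(cv2.resize(m,(w,h),interpolation=cv2.INTER_AREA).ravel())
    A=np.array(cols).T; I=img[r:r+h,c:c+w].reshape(-1,3).astype(float)
    w_=np.ones(len(I)) if W is None else W.ravel().astype(float)
    for it in range(2):
        G=(A*w_[:,None]).T@A+1e-2*np.eye(n); X=np.linalg.solve(G,(A*w_[:,None]).T@I); R=I-A@X
    e=np.linalg.norm(R,axis=1)
    if ret: return (A@X).reshape(h,w,3),X
    return float((w_*np.where(e<30,e*e,60*e-900)).sum()/w_.sum())
def show(f,roi,m,name,k=6):
    c,r,w,h=roi; I=f["mean"][r:r+h,c:c+w]; D=np.clip(128+(I-m)*2,0,255)
    cv2.imwrite("pics/"+name,cv2.resize(np.hstack([I,m,D])[:,:,::-1].clip(0,255).astype(np.uint8),None,fx=k,fy=k,interpolation=cv2.INTER_NEAREST))
def opt(cost,p0,st,args=()):
    p0=np.array(p0,float)
    for k in(1,.3): 
        r=minimize(cost,p0,args=args,method="Nelder-Mead",options=dict(initial_simplex=p0+np.r_[np.zeros((1,len(p0))),np.diag(np.array(st)*k)],xatol=1e-5,fatol=1e-4,maxiter=700)); p0=r.x
    return r
E
python3 - <<'E'
from fit import *
import pickle
s,t=pickle.load(open("f0.pkl","rb"))
roiS=(172,150,42,42); roiT=(310,180,34,44)
def W(f,roi):
    c,r,w,h=roi; I=f["mean"][r:r+h,c:c+w]; y=((I[...,0]-I[...,2])>65).astype(np.uint8); return 1-cv2.dilate(y,np.ones((3,3)))
for f,roi,nm,sig in((s,roiS,"s",.3),(t,roiT,"t",.9)):
  w=W(f,roi)
  if nm=="s":
      w[:18,26:]=0  # yellow plug and its shadow, top right
      w[:, :]=w; w[8:22,23:33]=w[8:22,23:33]
  def cost(p):
      if not(0<=p[5]<.015 and 0<=p[6]<.01): return 1e5
      return residw(f,f["mean"],roi,plug2(f,p[0],p[1],p[2],0,p[3:5],p[5],p[6]),sig,w)
  r=opt(cost,[.5585,-.263,1.38,-.1,.25,.006,.002],[.005,.005,.08,.1,.1,.003,.002])
  print(nm,r.fun,r.x.round(4))
  m,X=residw(f,f["mean"],roi,plug2(f,*r.x[:3],0,r.x[3:5],*r.x[5:]),sig,w,True); show(f,roi,m,f"fit2_{nm}.png")
E
```

```text
s 596.5087080704268 [ 0.5588 -0.2634  1.4045 -0.1238  0.0834  0.0066  0.0026]
t 21.046023388468168 [ 0.5574 -0.2624  1.3862 -0.0609  0.0764  0.0071  0.0045]
```

View pics/fit2_s.png

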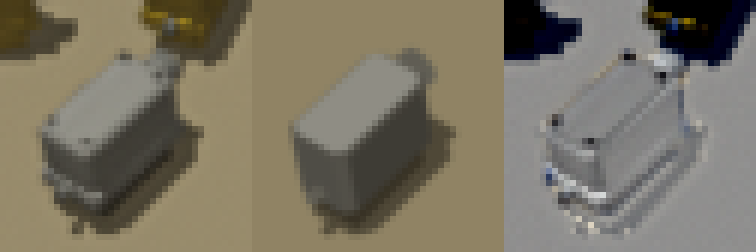

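View pics/fit2_t.png

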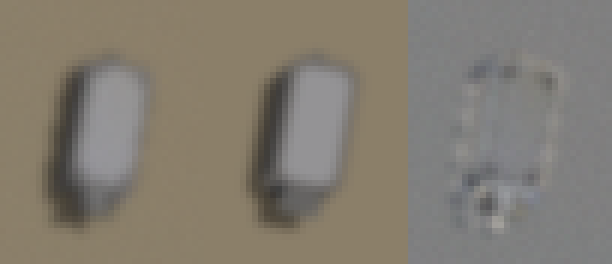

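```bash
cat >> fit.py <<'E'
def outlet(f,x,y,yaw,th,zr=.130):
    T=lambda P:place(P,x,y,yaw,zr)
    def tl(P): # lever frame -> outlet local
        P=np.asarray(P,float);c,s=np.cos(th),np.sin(th); X,Z=P[:,0],P[:,2]
        return T(np.c_[c*X+s*Z,P[:,1],-s*X+c*Z-.010])
    hs=box(0,0,.023,.042,-.04,0); H=T(hs); rec=T(box(0,0,.016,.032,0,0)[:4]); 
    fl=T(box(0,0,.028,.047,-.04,-.037))
    cam=f["extrinsics"][:3,3]; cc,s=np.cos(yaw),np.sin(yaw); d=np.array([cam[0]-x,cam[1]-y]); dx=cc*d[0]+s*d[1]; dy=-s*d[0]+cc*d[1]
    # inner walls visible: clip recess floor
    L=[(H,1)]
    L.append((H[[1,2,5,6]],2)) if dx>0 else L.append((H[[0,3,4,7]],2))
    L.append((H[4:],3)); L.append((rec,4))
    tab0=np.array([.044,0,.042]); u=tab0/np.linalg.norm(tab0)
    return L,tl
def outlet_layers(f,x,y,yaw,th):
    L,tl=outlet(f,x,y,yaw,th)
    u=np.array([.044,0,.042])/.0608; n=np.array([-u[2],0,u[0]])
    P=[tab+a*.003*n for tab in(np.array([.044,0,.042])+b*.011*u+np.array([0,c*.017,0]) for b in(-1,1) for c in(-1,1)) for a in(-1,1)]
    L.append((tl(P),5)); return L
E
python3 - <<'E'
from fit import *
import pickle
s,t=pickle.load(open("f0.pkl","rb"))
uvS=((222-.5)/6+235-.0,(160)/6+145); print(tri([s,t],[(270.2,170.2),(252.2,215.2)]))
p=atz(t,252.2,215.2,.13)
roiS=(245,155,46,40); roiT=(230,190,48,40)
for f,roi,nm,sig in((s,roiS,"s",.3),(t,roiT,"t",.9)):
  cost=lambda q: residw(f,f["mean"],roi,outlet_layers(f,*q),sig) if .4<q[3]<.8 else 1e5
  r=min((opt(cost,[p[0],p[1],y0,.68],[.006,.006,.08,.08]) for y0 in(-.2,-.05,.1)),key=lambda r:r.fun)
  print(nm,r.fun,r.x.round(4))
  m,X=residw(f,f["mean"],roi,outlet_layers(f,*r.x),sig,None,True); show(f,roi,m,f"fito_{nm}.png",5); print(X.round().tolist())
E
```

```text
(array([0.49991963, 0.01190389, 0.12736899]), [0.001239980415122212, 0.001239980415122161])
s 1092.3945216948168 [ 0.4988  0.0099 -0.1217  0.62  ]
[[104.0, 95.0, 76.0], [64.0, 63.0, 58.0], [81.0, 80.0, 74.0], [144.0, 144.0, 136.0], [61.0, 57.0, 49.0], [121.0, 121.0, 114.0]]
t 307.21855872564447 [ 0.4983  0.0121 -0.1233  0.7695]
[[125.0, 115.0, 100.0], [177.0, 244.0, 389.0], [24.0, 26.0, 38.0], [146.0, 149.0, 159.0], [57.0, 51.0, 45.0], [105.0, 103.0, 100.0]]
```

View pics/fito_s.png

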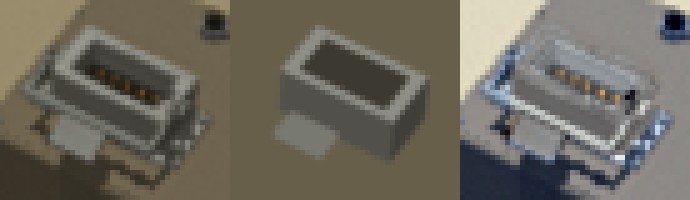

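View pics/fito_t.png

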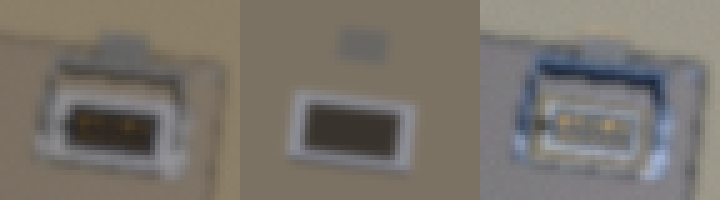

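```bash
cat > go.py <<'E'
from h import *
from scipy.spatial.transform import Rotation as R
def row(x,y,z,psi):
    o=manip.get_obs(); q=o["tcp_rot"]; C=R.from_quat([q[1],q[2],q[3],q[0]])
    T=R.from_matrix(np.array([[np.cos(psi),np.sin(psi),0],[np.sin(psi),-np.cos(psi),0],[0,0,-1]]))
    d=C.inv().apply(np.array([x,y,z])-o["tcp_pos"]); v=(C.inv()*T).as_rotvec(degrees=True)
    m=C.as_matrix(); print("t",o["clock"],"tcp",o["tcp_pos"].round(4),"psi",round(float(np.arctan2(m[1,0],m[0,0])),4),"tilt",m[:2,2].round(4),"F",o["wrist_force"].round(1),"open",round(o["opening"],4),"j7",o["joint_pos"][6].round(2))
    print("ROW",d.round(4),v.round(2),"rows>=",max(np.linalg.norm(d)/.0417,np.linalg.norm(v)/7.16).round(1))
E
python3 -c "
from go import *
row(.558,-.263,.15,2.96)"
```

```text
t 1.9 tcp [ 0.1851 -0.6231  0.2055] psi 0.2888 tilt [ 0. -0.] F [ 0.1  0.2 -0.3] open 0.094 j7 -0.02
ROW [ 0.46   -0.239   0.0555] [   0.      0.   -153.05] rows>= 21.4
```

```bash
python3 -m crank '0.46 -0.239 0.02 0 0 -153;0.46 -0.239 0.02 0 0 -153;0.46 -0.239 0.02 0 0 -153;0.46 -0.239 0.02 0 0 -153;0.46 -0.239 0.02 0 0 -153;0.46 -0.239 0.02 0 0 -153;0.46 -0.239 0.02 0 0 -153;0.46 -0.239 0.02 0 0 -153;0.46 -0.239 0.02 0 0 -153;0.46 -0.239 0.02 0 0 -153;0.46 -0.239 0.0555 0 0 -153;0.46 -0.239 0.0555 0 0 -153;0.46 -0.239 0.0555 0 0 -153;0.46 -0.239 0.0555 0 0 -153;0.46 -0.239 0.0555 0 0 -153;0.46 -0.239 0.0555 0 0 -153;0.46 -0.239 0.0555 0 0 -153;0.46 -0.239 0.0555 0 0 -153;0.46 -0.239 0.0555 0 0 -153;0.46 -0.239 0.0555 0 0 -153' -1; python3 -c "
from go import *
row(.558,-.263,.15,2.96)"
```

```text
clock: 3.57
tcp_pos: [0.5581, -0.2633, 0.15]
tcp_rot: [0.0, 0.173, 0.985, -0.0]
wrist_force: [-0.3, -0.1, 0.2]
opening: 0.094
t 3.5667 tcp [ 0.5581 -0.2633  0.15  ] psi 2.7945 tilt [ 0.0001 -0.0003] F [-0.3 -0.1  0.2] open 0.094 j7 1.18
ROW [0.0002 0.0002 0.    ] [-0.02  0.01 -9.48] rows>= 1.3
```

```bash
python3 -m crank '0 0 0 0 0 -7;0 0 0 0 0 -9.5;0 0 0.03 0 0 -9.5'
python3 - <<'E'
from go import *
for n,r in(("scene",(150,100,100,110)),("top",(280,140,100,110))):
    f=manip.grab_frame(n); crop(f,*r,5,n+"_hov.png")
row(.558,-.263,.038,2.962)
E
```

```text
clock: 3.82
tcp_pos: [0.5622, -0.2646, 0.1245]
tcp_rot: [0.005, 0.09, 0.996, -0.001]
wrist_force: [1.6, -0.2, 0.1]
opening: 0.0937
t 3.9167 tcp [ 0.5551 -0.2633  0.1169] psi 2.9597 tilt [-0.0061  0.0014] F [-0.8 -0.1 -0.1] open 0.0941 j7 1.29
ROW [-0.0033  0.0008  0.0789] [ 0.02 -0.36 -0.13] rows>= 1.9
```

View pics/scene_hov.png

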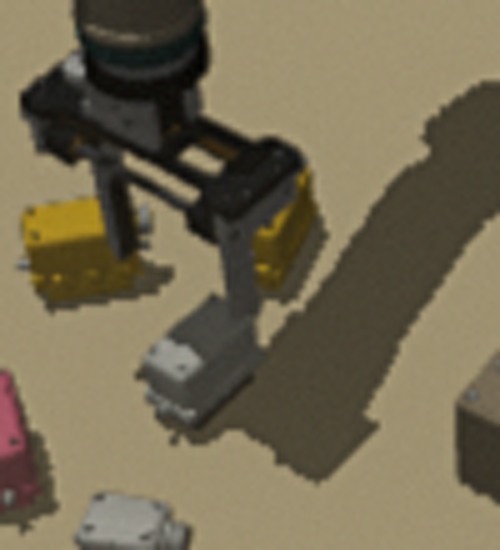

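View pics/top_hov.png

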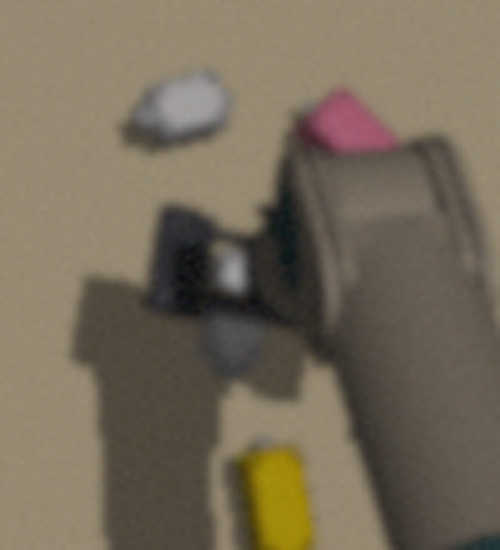

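The fingers (scene crop at about (115,200) and (240,260)) straddle the larger grey plug. The smaller grey plug, pink and yellow look-alikes stay clear, so I'm descending.

```bash
python3 -m crank '-0.0033 0.0008 0.03 0 0 0;-0.0033 0.0008 0.06 0 -0.3 0;-0.0033 0.0008 0.079 0 -0.3 0;-0.0033 0.0008 0.079 0 -0.3 0;-0.0033 0.0008 0.079 0 -0.3 0' ; python3 -c "
from go import *
row(.558,-.263,.038,2.962)"
```

```text
clock: 4.33
tcp_pos: [0.5578, -0.2628, 0.0379]
tcp_rot: [-0.001, 0.091, 0.996, 0.0]
wrist_force: [1.7, -0.0, -0.2]
opening: 0.0938
t 4.3333 tcp [ 0.5578 -0.2628  0.0379] psi 2.9596 tilt [-0.0024  0.0009] F [ 1.7 -0.  -0.2] open 0.0938 j7 1.22
ROW [-0.0002 -0.0001 -0.0001] [ 0.03 -0.14 -0.14] rows>= 0.0
```

```bash
python3 -m crank '0 0 0 0 0 0;0 0 0 0 0 0;0 0 0 0 0 0;0 0 0 0 0 0;0 0 0 0 0 0;0 0 0 0 0 0;0 0 0 0 0 0;0 0 0 0 0 0;0 0 0 0 0 0;0 0 0 0 0 0' 1 35; python3 -c "
from go import *
row(.558,-.263,.038,2.962)"
```

```text
clock: 5.17
tcp_pos: [0.5578, -0.2628, 0.0379]
tcp_rot: [-0.001, 0.091, 0.996, 0.0]
wrist_force: [-0.5, 0.2, 0.4]
opening: 0.0407
t 5.1667 tcp [ 0.5578 -0.2628  0.0379] psi 2.9597 tilt [-0.0025  0.0009] F [-0.5  0.2  0.4] open 0.0407 j7 1.22
ROW [-0.0003 -0.0002 -0.0001] [ 0.03 -0.15 -0.13] rows>= 0.0
```

```bash
python3 -m crank '0 0 -0.03 0 0 0;0 0 -0.07 0 0 0;0 0 -0.11 0 0 0;0 0 -0.15 0 0 0;0 0 -0.172 0 0 0;0 0 -0.172 0 0 0'; python3 -c "
from go import *
row(.4985,.011,.21,1.449)"
```

```text
clock: 5.67
tcp_pos: [0.5613, -0.2633, 0.215]
tcp_rot: [0.003, 0.091, 0.996, -0.001]
wrist_force: [0.6, 1.0, -3.8]
opening: 0.0407
t 5.6667 tcp [ 0.5613 -0.2633  0.215 ] psi 2.9595 tilt [ 0.006  -0.0021] F [ 0.6  1.  -3.8] open 0.0407 j7 1.36
ROW [0.1114 0.2584 0.0041] [ 0.22  0.33 86.54] rows>= 12.1
```

```bash
python3 -m crank '0.03 0.06 0.004 0 0 20;0.06 0.12 0.004 0 0 40;0.09 0.2 0.004 0 0 60;0.111 0.258 0.004 0 0 86.5;0.111 0.258 0.004 0 0 86.5;0.111 0.258 0.004 0 0 86.5;0.111 0.258 0.004 0 0 86.5;0.111 0.258 0.004 0.2 0.3 86.5;0.111 0.258 0.004 0.2 0.3 86.5;0.111 0.258 0.004 0.2 0.3 86.5;0.111 0.258 0.004 0.2 0.3 86.5;0.111 0.258 0.004 0.2 0.3 86.5;0.111 0.258 0.004 0.2 0.3 86.5;0.111 0.258 0.004 0.2 0.3 86.5;0.111 0.258 0.004 0.2 0.3 86.5;0.111 0.258 0.004 0.2 0.3 86.5'
python3 - <<'E'
from go import *
from fit import avg
import pickle
row(.4985,.011,.21,1.449)
s=avg("scene",5);t=avg("top",5); pickle.dump((s,t),open("f1.pkl","wb"))
row(.4985,.011,.21,1.449)
for n,f,r in(("scene",s,(225,110,110,110)),("top",t,(205,165,110,100))): crop(f,*r,6,n+"_ov.png")
E
```

```text
clock: 7.0
tcp_pos: [0.4984, 0.0104, 0.2095]
tcp_rot: [-0.0, 0.748, 0.664, -0.0]
wrist_force: [-0.5, 0.5, -4.1]
opening: 0.0409
t 7.0 tcp [0.4984 0.0104 0.2095] psi 1.4519 tilt [-0.0006 -0.0002] F [-0.5  0.5 -4.1] open 0.0409 j7 -0.4
ROW [ 0.0006  0.     -0.0005] [-0.03  0.02  0.17] rows>= 0.0
t 7.5 tcp [0.4989 0.0105 0.2101] psi 1.4499 tilt [ 0.0007 -0.0002] F [ 0.1  0.9 -4.1] open 0.0404 j7 -0.4
ROW [ 0.0005 -0.0004  0.0001] [0.04 0.01 0.05] rows>= 0.0
```

View pics/scene_ov.png

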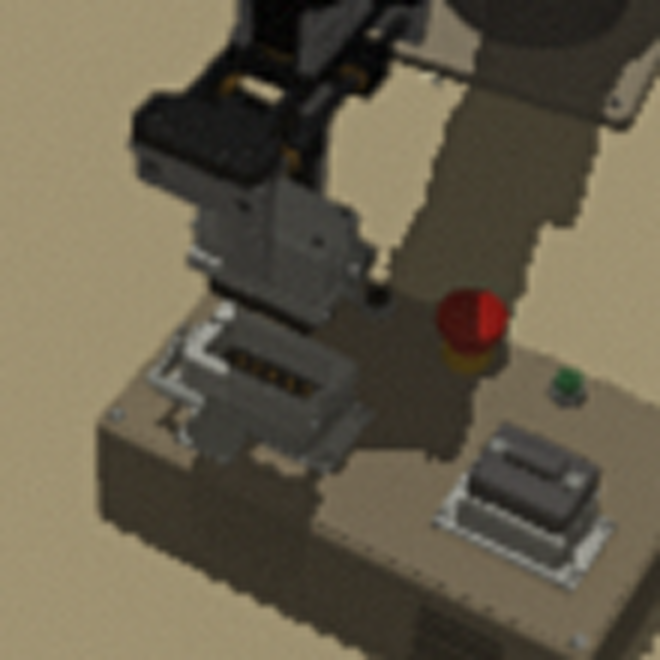

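View pics/top_ov.png

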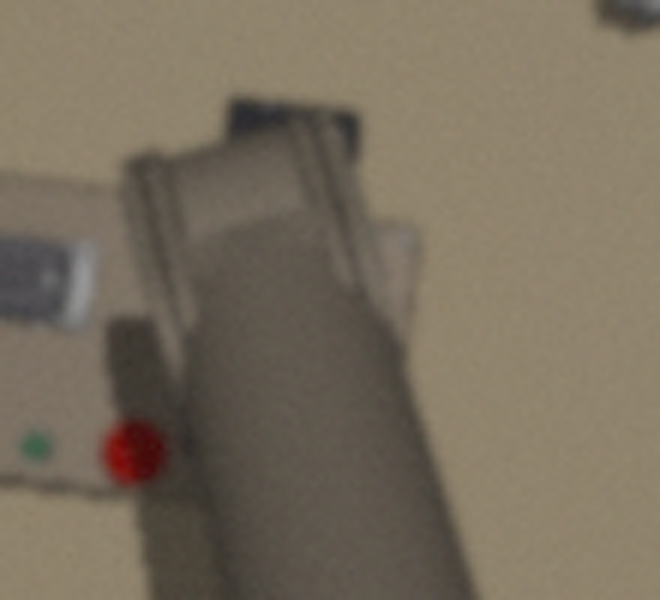

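Run:
```python
from fit import *
import pickle
s,t=pickle.load(open("f1.pkl","rb"))
c,r,w,h=238,125,62,65; k=9
im=cv2.resize(s["mean"][r:r+h,c:c+w,::-1].clip(0,255).astype(np.uint8),None,fx=k,fy=k,interpolation=cv2.INTER_CUBIC)
def dr(P,col):
    uv=((projs(s,P)-[c,r]+.5)*k-.5); cv2.polylines(im,[np.round(uv*16).astype(np.int32).reshape(-1,1,2)],True,col,1,cv2.LINE_AA,shift=4)
x,y,yaw,z0=.4987,.0105,1.450-np.pi/2,.210-.038
T=lambda P:place(P,x,y,yaw,z0)
b=box(0,0,.0215,.04,.022,.072); B=T(b)
dr(B[[1,2,6,5]],(0,255,0)); I=T(box(0,0,.015,.031,0,.022)); dr(I[[1,2,6,5]],(0,255,255)); dr(T(cyl(.053,.053,.057,.0125)[:16]),(255,0,255)); dr(T(cyl(.049,.049,.032,.004)[:16]),(255,0,255)); dr(T(cyl(-.049,-.049,.032,.004)[:16]),(255,0,255))
O=lambda P:place(P,.4985,.0105,-.122,.13)
dr(O(box(0,0,.023,.042,-.04,0)[4:]),(0,0,255)); dr(O(box(0,0,.016,.032,0,0)[4:]),(0,0,255))
cv2.imwrite("pics/ovl.png",im)
```

```text
(no output)
```

View pics/ovl.png

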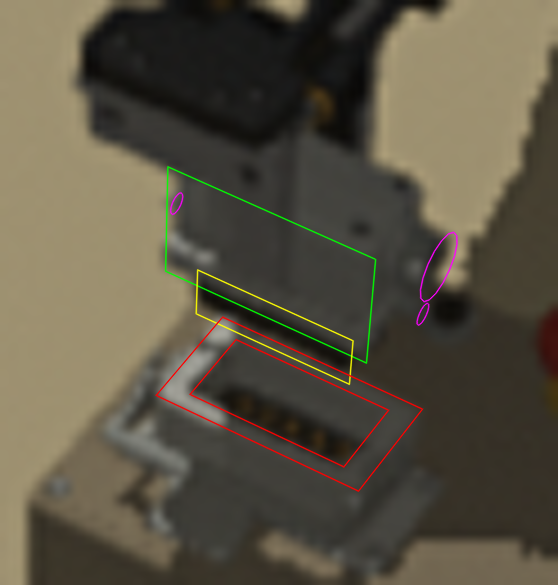

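Run:
```python
from fit import *
import pickle
s,t=pickle.load(open("f1.pkl","rb"))
c,r,w,h=250,135,45,40; k=16
g=255*(s["mean"]/255)**.55
im=cv2.resize(g[r:r+h,c:c+w,::-1].clip(0,255).astype(np.uint8),None,fx=k,fy=k,interpolation=cv2.INTER_CUBIC)
cv2.imwrite("pics/ovb.png",im)
```

```text
(no output)
```

View pics/ovb.png

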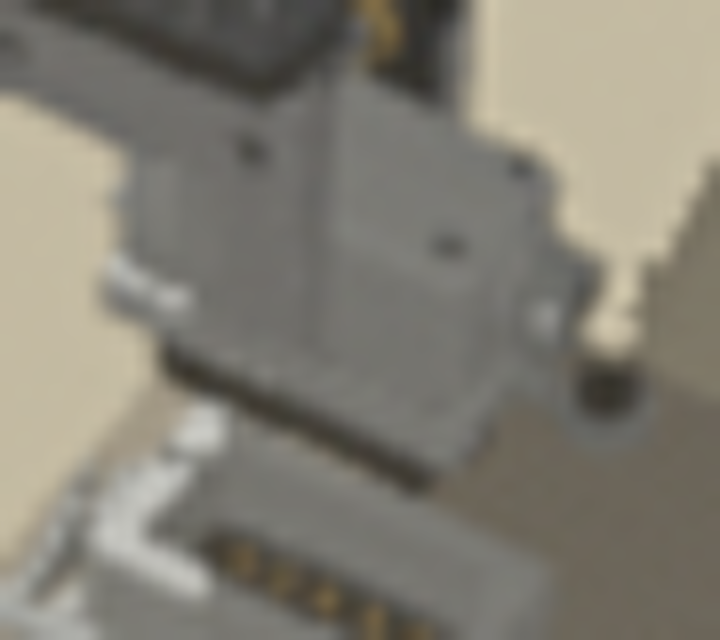

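Run:
```python
from fit import *
import pickle
s,t=pickle.load(open("f1.pkl","rb"))
p=np.array([.5560,-.2633,.1180]); psi=2.96; ty=np.array([np.sin(psi),-np.cos(psi),0]); tx=np.array([np.cos(psi),np.sin(psi),0])
for sg in(-1,1):
  for o in(.047,.0595):
    for a in(-.008,.008): print(sg,o,a,(proj(s,p+sg*o*ty+a*tx)-[150,100]).round(1)*5)
# alt shift hypotheses at place
psi=1.45
b=place(box(0,0,.015,.031,0,.022),.4987,.0105,psi-np.pi/2,.172)
for d in((0,0,0),(0,0,.008),(-.009,0,0)):
    print(d,((projs(s,b[[1,2]]+np.array(d))-[250,135]+.5)*16).round(0).tolist())
```

```text
-1 0.047 -0.008 [130.  261.5]
-1 0.047 0.008 [146. 248.]
-1 0.0595 -0.008 [116.  253.5]
-1 0.0595 0.008 [132.5 240. ]
1 0.047 -0.008 [235.  321.5]
1 0.047 0.008 [251. 307.]
1 0.0595 -0.008 [249.5 329.5]
1 0.0595 0.008 [265.5 315. ]
(0, 0, 0) [[157.0, 398.0], [429.0, 523.0]]
(0, 0, 0.008) [[158.0, 370.0], [431.0, 495.0]]
(-0.009, 0, 0) [[176.0, 368.0], [447.0, 492.0]]
```

```bash
python3 -m crank '0.0006 0 0.02 0 0 0;0.0006 0 0.035 0 0 0;0.0006 0 0.035 0 0 0;0.0006 0 0.035 0 0 0'
python3 - <<'E'
from go import *
from fit import avg
import pickle
s=avg("scene",5); pickle.dump(s,open("f2.pkl","wb"))
row(.4986,.0112,.175,1.449)
k=16; g=255*(s["mean"]/255)**.55
cv2.imwrite("pics/lo.png",cv2.resize(g[140:180,248:296,::-1].clip(0,255).astype(np.uint8),None,fx=k,fy=k,interpolation=cv2.INTER_CUBIC))
E
```

```text
clock: 7.83
tcp_pos: [0.4984, 0.011, 0.1748]
tcp_rot: [-0.0, 0.748, 0.663, -0.0]
wrist_force: [0.2, 0.0, -4.0]
opening: 0.0406
t 8.0833 tcp [0.4996 0.0111 0.176 ] psi 1.4499 tilt [ 0.0024 -0.0002] F [-0.3  0.1 -5. ] open 0.0408 j7 -0.43
ROW [-0.     -0.001   0.0009] [ 0.14 -0.01  0.05] rows>= 0.0
```

View pics/lo.png

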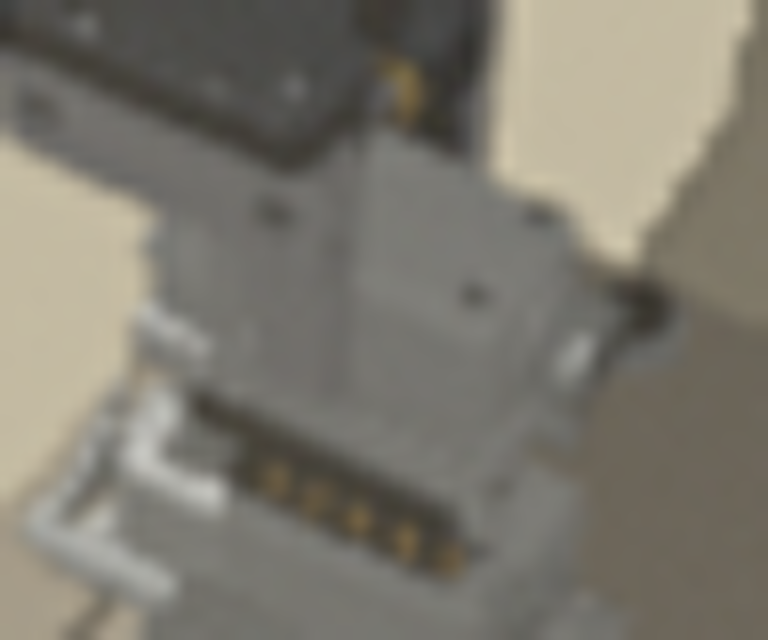

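Run:
```python
from fit import *
import pickle
s=pickle.load(open("f2.pkl","rb"))
k=16; g=255*(s["mean"]/255)**.55; c,r=248,140
im=cv2.resize(g[140:180,248:296,::-1].clip(0,255).astype(np.uint8),None,fx=k,fy=k,interpolation=cv2.INTER_CUBIC)
def dr(P,col):
    uv=((projs(s,P)-[c,r]+.5)*k-.5); cv2.polylines(im,[np.round(uv*16).astype(np.int32).reshape(-1,1,2)],True,col,1,cv2.LINE_AA,shift=4)
O=lambda P:place(P,.4988,.0099,-.122,.13)
dr(O(box(0,0,.023,.042,-.04,0)[4:]),(0,0,255)); dr(O(box(0,0,.016,.032,0,0)[4:]),(0,0,255))
for z,col in((.138,(0,255,0)),(.1435,(255,0,0))):
    T=lambda P:place(P,.4990,.0111-.0009,1.45-np.pi/2,z)
    dr(T(box(0,0,.012,.028,0,0)[:4]),col); dr(T(box(0,0,.0215,.04,.022,.022)[:4]),col); dr(T(oct_(.0215,.04,.007,.072)),col)
    dr(T(cyl(.053,.053,.057,.0125)[:16]),col); dr(T(cyl(-.049,-.049,.032,.004)[:16]),col);dr(T(cyl(.049,.049,.032,.004)[:16]),col)
cv2.imwrite("pics/lo2.png",im)
```

```text
(no output)
```

View pics/lo2.png

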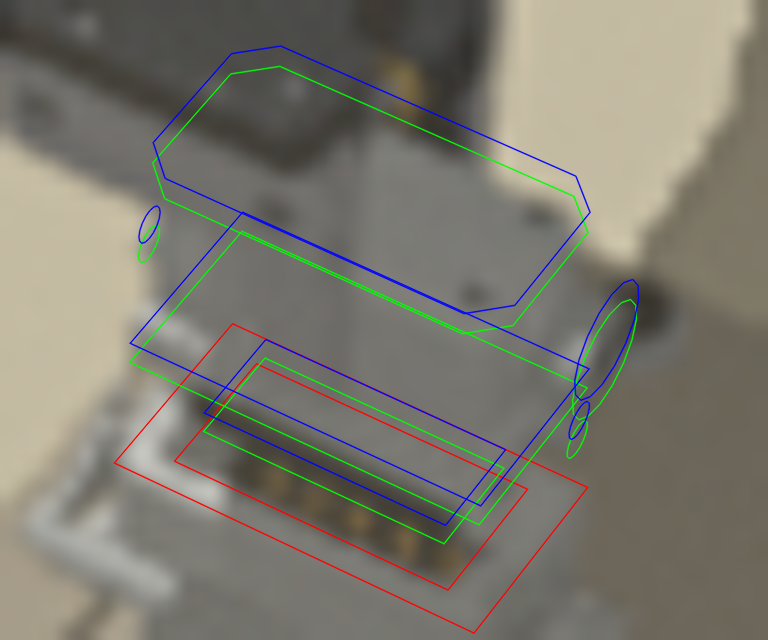

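Run:
```python
from fit import *
import pickle
s,t=pickle.load(open("f0.pkl","rb"))
k=16; g=255*(s["mean"]/255)**.7; c,r=172,152
im=cv2.resize(g[r:r+40,c:c+42,::-1].clip(0,255).astype(np.uint8),None,fx=k,fy=k,interpolation=cv2.INTER_CUBIC); im0=im.copy()
def dr(P,col):
    uv=((projs(s,P)-[c,r]+.5)*k-.5); cv2.polylines(im,[np.round(uv*16).astype(np.int32).reshape(-1,1,2)],True,col,1,cv2.LINE_AA,shift=4)
T=lambda P:place(P,.5588,-.2634,1.4045,0); col=(0,255,0)
dr(T(box(0,0,.012,.028,0,0)[:4]),col); dr(T(box(0,0,.0215,.04,.022,.022)[:4]),col); dr(T(oct_(.0215,.04,.007,.072)),col)
dr(T(cyl(.053,.053,.057,.0125)[:16]),col); dr(T(cyl(-.049,-.049,.032,.004)[:16]),col);dr(T(cyl(.049,.049,.032,.004)[:16]),col)
cv2.imwrite("pics/p0.png",im)
```

```text
(no output)
```

View pics/p0.png

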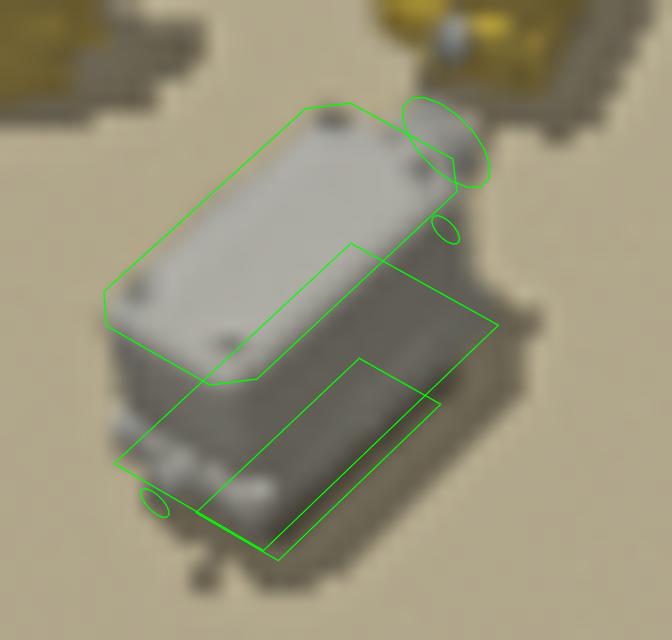

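The plug in the hand shows the same small model residual as it did on the bench, so it did not slip in the grip. The key and entry end points to the slot end. I'm lowering in small steps and checking the force.

```bash
python3 -m crank '0 -0.0008 0.001 0.1 0 0;0 -0.0008 0.005 0.1 0 0;0 -0.0008 0.01 0.1 0 0;0 -0.0008 0.01 0.1 0 0'; python3 -c "
from go import *
row(.4986,.0112,.155,1.449)"
```

```text
clock: 8.42
tcp_pos: [0.4981, 0.011, 0.165]
tcp_rot: [-0.0, 0.749, 0.663, -0.0]
wrist_force: [0.1, 0.3, -3.0]
opening: 0.0406
t 8.4167 tcp [0.4981 0.011  0.165 ] psi 1.4498 tilt [-0.001  -0.0001] F [ 0.1  0.3 -3. ] open 0.0406 j7 -0.43
ROW [0.0002 0.0005 0.01  ] [-0.06  0.01  0.04] rows>= 0.2
```

```bash
python3 -m crank '0.0002 0.0003 0.002 0 0 0;0.0002 0.0003 0.005 0 0 0;0.0002 0.0003 0.005 0 0 0;0.0002 0.0003 0.005 0 0 0'; python3 -c "
from go import *
row(.4986,.0112,.146,1.449)"
```

```text
clock: 8.75
tcp_pos: [0.4991, 0.0112, 0.1599]
tcp_rot: [-0.0, 0.749, 0.663, 0.0]
wrist_force: [1.6, -0.2, -4.5]
opening: 0.0407
t 8.75 tcp [0.4991 0.0112 0.1599] psi 1.4499 tilt [0.     0.0001] F [ 1.6 -0.2 -4.5] open 0.0407 j7 -0.44
ROW [-0.0001 -0.0005  0.0139] [-0.   -0.    0.05] rows>= 0.3
```

```bash
python3 -m crank '0 0 0.003 0 0 0;0 0 0.006 0 0 0;0 0 0.009 0 0 0;0 0 0.011 0 0 0;0 0 0.011 0 0 0'; python3 -c "
from go import *
row(.4986,.0112,.146,1.449)"
```

```text
clock: 9.17
tcp_pos: [0.4992, 0.0112, 0.1485]
tcp_rot: [-0.0, 0.748, 0.663, -0.0]
wrist_force: [1.2, 0.2, -3.8]
opening: 0.0405
t 9.1667 tcp [0.4992 0.0112 0.1485] psi 1.4501 tilt [-0.0001  0.0001] F [ 1.2  0.2 -3.8] open 0.0405 j7 -0.45
ROW [-0.0001 -0.0006  0.0025] [-0.   -0.    0.06] rows>= 0.1
```

```bash
python3 -m crank '0 0 0.0015 0 0 0;0 0 0.003 0 0 0;0 0 0.0035 0 0 0;0 0 0.0035 0 0 0'; python3 -c "
from go import *
row(.4986,.0112,.146,1.449)"
```

```text
clock: 9.5
tcp_pos: [0.4991, 0.0111, 0.1459]
tcp_rot: [0.0, 0.749, 0.663, -0.0]
wrist_force: [-2.0, -0.5, 6.3]
opening: 0.0409
t 9.5 tcp [0.4991 0.0111 0.1459] psi 1.4498 tilt [ 0.0003 -0.0003] F [-2.  -0.5  6.3] open 0.0409 j7 -0.45
ROW [-0.     -0.0005 -0.0001] [0.02 0.02 0.04] rows>= 0.0
```

```bash
python3 -m crank '0 0 0.001 0 0 0;0 0 0.0015 0 0 0;0 0 0.0015 0 0 0'
python3 - <<'E'
from go import *
from fit import avg
row(.4986,.0112,.146,1.449)
f=avg("scene",3); g=255*(f["mean"]/255)**.6
cv2.imwrite("pics/in.png",cv2.resize(g[140:195,245:300,::-1].astype(np.uint8),None,fx=10,fy=10,interpolation=cv2.INTER_CUBIC))
E
```

```text
clock: 9.75
tcp_pos: [0.4992, 0.0111, 0.1459]
tcp_rot: [0.001, 0.749, 0.663, 0.0]
wrist_force: [-3.0, -1.3, 11.7]
opening: 0.041
t 9.75 tcp [0.4992 0.0111 0.1459] psi 1.4495 tilt [ 0.0009 -0.0009] F [-3.  -1.3 11.7] open 0.041 j7 -0.45
ROW [ 0.     -0.0006 -0.0001] [0.06 0.05 0.03] rows>= 0.0
```

View pics/in.png

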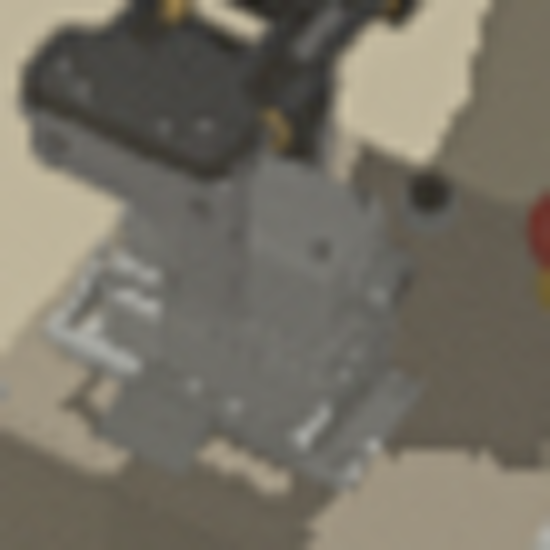

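```bash
python3 -m crank '0 0 0.0003 0 0 0;0 0 0 0 0 0;0 0 0 0 0 0;0 0 0 0 0 0;0 0 0 0 0 0;0 0 -0.03 0 0 0;0 0 -0.07 0 0 0;0 0 -0.11 0 0 0;0 0 -0.15 0 0 0;0 0 -0.15 0 0 0' -0.6
python3 - <<'E'
from go import *
row(.4986,.0112,.3,1.449)
E
```

```text
clock: 10.73
tcp_pos: [0.5034, 0.0122, 0.3029]
tcp_rot: [0.005, 0.749, 0.663, 0.005]
wrist_force: [1.1, 0.2, 0.0]
opening: 0.0754
t 10.7333 tcp [0.5034 0.0122 0.3029] psi 1.4494 tilt [ 0.0144 -0.0001] F [1.1 0.2 0. ] open 0.0754 j7 -0.35
ROW [-0.0015 -0.0047  0.0029] [ 0.82 -0.09  0.02] rows>= 0.1
```

```bash
python3 -m crank '0.04 0 0 0 0 -7;0.08 0 0 0 0 -14;0.12 0 0 0 0 -21;0.16 0 0 0 0 -28;0.2 0 0 0 0 -35;0.22 0 0 0 0 -42;0.22 0 0 0 0 -49;0.22 0 0 0.8 0 -56;0.22 0 0 0.8 0 -63;0.22 0 0 0.8 0 -70;0.22 0 0 0.8 0 -77;0.22 0 0 0.8 0 -84;0.22 0 0 0.8 0 -90;0.22 0 0 0.8 0 -90;0.22 0 0 0.8 0 -90' -0.6
python3 - <<'E'
from go import *
from fit import avg
import pickle
row(.558,.0185,.2,3.02)
s=avg("scene",5);t=avg("top",5); pickle.dump((s,t),open("f3.pkl","wb"))
for q in ("plug_center","lever_tab"):
  for n,f in(("s",s),("t",t)): print(q,n,[(round(d["conf"],2),np.round(d["rect"],1).tolist()) for d in manip.masks_of(f,q)][:3])
for n,f,c,r in(("s",s,245,140),("t",t,225,185)):
    g=255*(f["mean"]/255)**.7
    cv2.imwrite(f"pics/af_{n}.png",cv2.resize(g[r:r+50,c:c+60,::-1].astype(np.uint8),None,fx=11,fy=11,interpolation=cv2.INTER_CUBIC))
E
```

```text
clock: 11.98
tcp_pos: [0.53, 0.2304, 0.3028]
tcp_rot: [0.002, 0.062, 0.998, -0.004]
wrist_force: [-0.1, -0.1, 0.5]
opening: 0.0751
t 11.9833 tcp [0.53   0.2304 0.3028] psi 3.0171 tilt [ 0.0036 -0.0078] F [-0.1 -0.1  0.5] open 0.0751 j7 0.61
ROW [-0.0537 -0.206   0.1045] [-0.42  0.26 -0.17] rows>= 5.7Traceback (most recent call last):
  File "<stdin>", line 7, in <module>
ValueError: only the last four pictures can be asked about
```

Run:
```python
from fit import *
import pickle
s,t=pickle.load(open("f3.pkl","rb"))
for n,f,c,r in(("s",s,245,140),("t",t,225,185)):
    g=255*(f["mean"]/255)**.7
    cv2.imwrite(f"pics/af_{n}.png",cv2.resize(g[r:r+50,c:c+60,::-1].astype(np.uint8),None,fx=11,fy=11,interpolation=cv2.INTER_CUBIC))
```

```text
(no output)
```

View pics/af_s.png

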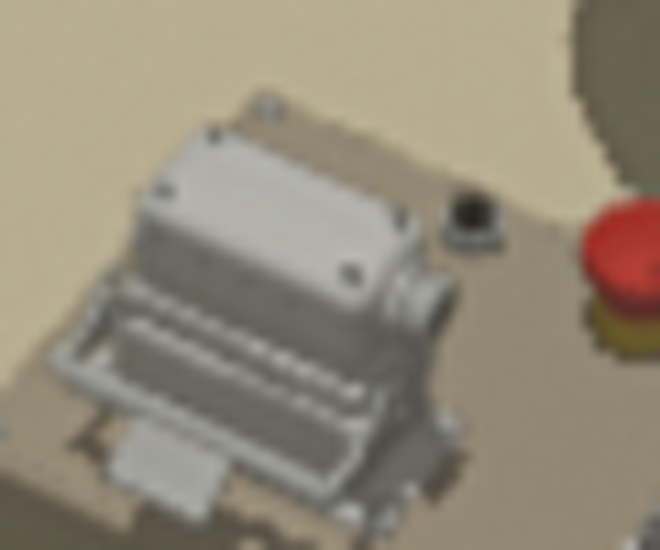

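View pics/af_t.png

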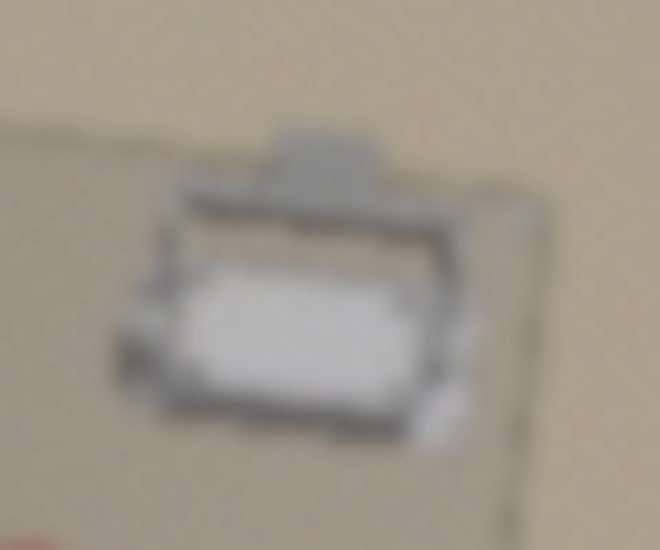

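```bash
python3 - <<'E'
from fit import *
import pickle
s,t=pickle.load(open("f3.pkl","rb"))
p,e=tri([s,t],[(259.8,182.8),(254.1,199.2)]); print(p,e)
o=np.array([.4990,.0109,.12]); a=-.122
d=p-o; print("local x,y",np.cos(a)*d[0]+np.sin(a)*d[1], -np.sin(a)*d[0]+np.cos(a)*d[1], d[2])
for th in(.6,.68,.76):
    q=np.array([.044,0,.042]); L=[np.cos(th)*.044+np.sin(th)*.042,0,-np.sin(th)*.044+np.cos(th)*.042]
    w=o+[np.cos(a)*L[0],np.sin(a)*L[0],L[2]]; print(th,w.round(4),proj(s,w).round(1),proj(t,w).round(1))
E
python3 -c "
from go import *
row(.558,.0035,.155,3.02)"
```

```text
[0.55712693 0.00358571 0.12085559] [0.0009393893739784808, 0.0009393893739784241]
local x,y 0.05858502083122777 -0.00018602153223913273 0.0008555851096518491
0.6 [0.5586 0.0036 0.1298] [260.  181.3] [254.3 198.4]
0.68 [0.5592 0.0035 0.125 ] [259.8 182.4] [254.3 198.4]
0.76 [0.5594 0.0035 0.1201] [259.8 183.4] [254.4 198.5]
t 12.4833 tcp [0.53   0.2306 0.3033] psi 3.02 tilt [ 0.0046 -0.0079] F [-0.4 -0.4  1.1] open 0.075 j7 0.61
ROW [-0.0545 -0.2209  0.1503] [-0.42  0.32 -0.  ] rows>= 6.5
```

Run:
```python
from fit import *
import pickle
s,t=pickle.load(open("f3.pkl","rb"))
o=np.array([.4990,.0109,.12]); a=-.122
for nm,u in(("tab",[(259.8,182.8),(254.1,199.2)]),("bar",[(262.2,178.3),(253.8,203.4)])):
    p,e=tri([s,t],u); d=p-o; X=np.cos(a)*d[0]+np.sin(a)*d[1]; Z=d[2]
    print(nm,p.round(4),np.round(e,4),"out",X.round(4),"up",Z.round(4))
    for th in(.66,.72): print("  lever frame",th,(np.cos(th)*X-np.sin(th)*Z).round(4),(np.sin(th)*X+np.cos(th)*Z).round(4))
```

```text
tab [0.5571 0.0036 0.1209] [0.0009 0.0009] out 0.0586 up 0.0009
  lever frame 0.66 0.0458 0.0366
  lever frame 0.72 0.0435 0.0393
bar [0.5417 0.0046 0.1271] [0.0008 0.0008] out 0.0432 up 0.0071
  lever frame 0.66 0.0297 0.0321
  lever frame 0.72 0.0278 0.0338
```

```bash
python3 -m crank '-0.02 -0.04 0 0 0 0;-0.03 -0.08 0 0 0 0;-0.04 -0.12 0.02 0 0 0;-0.05 -0.16 0.05 0 0 0;-0.057 -0.2 0.08 -0.4 0.3 0;-0.057 -0.221 0.11 -0.4 0.3 0;-0.057 -0.221 0.13 -0.4 0.3 0;-0.057 -0.221 0.14 -0.4 0.3 0;-0.057 -0.221 0.14 -0.4 0.3 0;-0.057 -0.221 0.14 -0.4 0.3 0' -0.5
python3 - <<'E'
from go import *
row(.5605,.0033,.111,3.02)
f=manip.grab_frame("scene"); crop(f,230,110,80,90,7,"lv_s.png")
E
```

```text
clock: 13.32
tcp_pos: [0.561, 0.0055, 0.1662]
tcp_rot: [0.001, 0.06, 0.998, 0.001]
wrist_force: [0.2, -0.1, 0.0]
opening: 0.0705
t 13.3167 tcp [0.561  0.0055 0.1662] psi 3.0219 tilt [0.0011 0.0016] F [ 0.2 -0.1  0. ] open 0.0705 j7 0.89
ROW [ 0.0002 -0.0024  0.0552] [0.1  0.05 0.11] rows>= 1.3
```

View pics/lv_s.png

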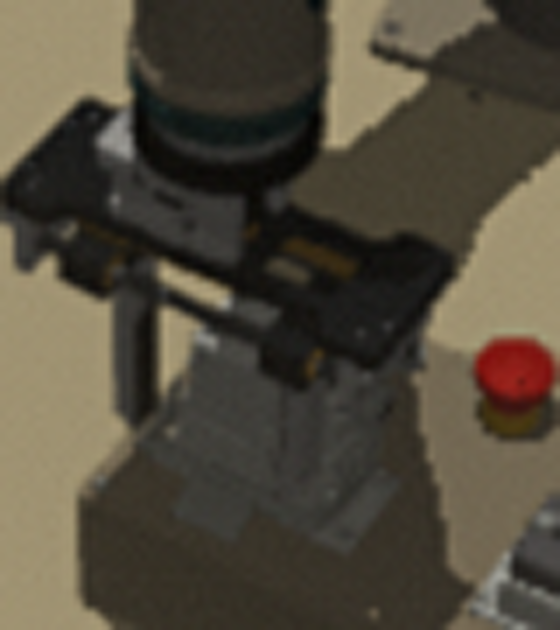

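```bash
python3 -m crank '0 -0.0022 0.02 0 0 0;0 -0.0022 0.04 0 0 0;0 -0.0022 0.055 0 0 0;0 -0.0022 0.055 0 0 0;0 -0.0022 0.055 0 0 0'
python3 - <<'E'
from go import *
row(.5605,.0033,.111,3.02)
f=manip.grab_frame("scene"); g=255*(f["color"]/255)**.6; f["color"]=g.astype(np.uint8); crop(f,235,130,60,70,9,"lv_s2.png")
E
```

```text
clock: 13.78
tcp_pos: [0.5626, 0.0058, 0.1136]
tcp_rot: [0.003, 0.058, 0.998, 0.001]
wrist_force: [1.1, 1.1, -0.2]
opening: 0.0707
t 13.7833 tcp [0.5626 0.0058 0.1136] psi 3.025 tilt [0.0052 0.0023] F [ 1.1  1.1 -0.2] open 0.0707 j7 0.84
ROW [ 0.0018 -0.0028  0.0026] [0.16 0.28 0.29] rows>= 0.1
```

View pics/lv_s2.png

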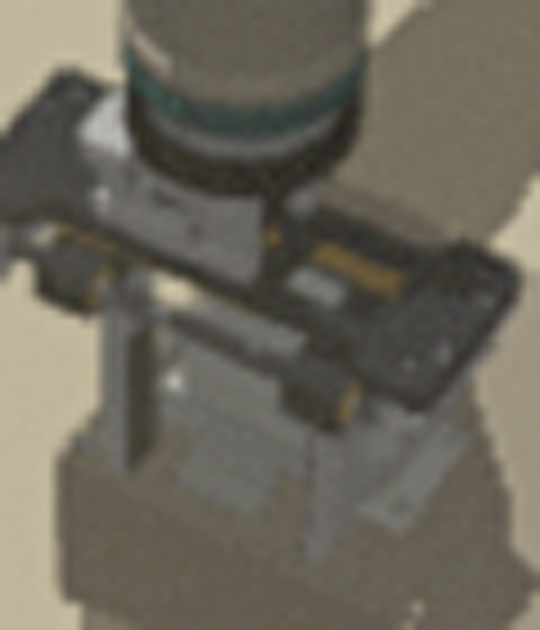

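```bash
python3 -m crank '0.0015 -0.0025 0.002 0.1 0.2 0;0.0015 -0.0025 0.002 0.1 0.2 0;0.0015 -0.0025 0.002 0.1 0.2 0;0.0015 -0.0025 0.002 0.1 0.2 0;0.0015 -0.0025 0.002 0.1 0.2 0;0.0015 -0.0025 0.002 0.1 0.2 0;0.0015 -0.0025 0.002 0.1 0.2 0;0.0015 -0.0025 0.002 0.1 0.2 0;0.0015 -0.0025 0.002 0.1 0.2 0;0.0015 -0.0025 0.002 0.1 0.2 0' 1 8
python3 - <<'E'
from go import *
row(.5605,.0033,.111,3.02)
E
```

```text
clock: 14.67
tcp_pos: [0.5613, 0.0032, 0.112]
tcp_rot: [0.001, 0.059, 0.998, 0.001]
wrist_force: [0.3, -0.6, 0.7]
opening: 0.0341
t 14.6667 tcp [0.5613 0.0032 0.112 ] psi 3.0244 tilt [0.0026 0.0009] F [ 0.3 -0.6  0.7] open 0.0341 j7 0.84
ROW [ 0.0008 -0.      0.001 ] [0.07 0.14 0.25] rows>= 0.0
```

```bash
python3 -m crank '0.0005 0 -0.005 0 0 0;0.0012 0 -0.0103 0 0 0;0.0022 0 -0.0148 0 0 0;0.0037 0 -0.0191 0 0 0;0.0055 0 -0.0234 0 0 0;0.0075 0 -0.0274 0 0 0;0.0075 0 -0.0274 0 0 0;0.0075 0 -0.0274 0 0 0'
python3 - <<'E'
from go import *
row(.5605,.0033,.111,3.02)
f=manip.grab_frame("scene"); g=255*(f["color"]/255)**.6; f["color"]=g.astype(np.uint8); crop(f,235,120,60,70,9,"lv_s3.png")
E
```

```text
clock: 15.33
tcp_pos: [0.5537, 0.0042, 0.1399]
tcp_rot: [0.001, 0.059, 0.998, 0.0]
wrist_force: [-0.4, 0.3, 0.9]
opening: 0.0334
t 15.3333 tcp [0.5537 0.0042 0.1399] psi 3.0244 tilt [0.003  0.0007] F [-0.4  0.3  0.9] open 0.0334 j7 0.86
ROW [-0.0068 -0.0001  0.0289] [0.06 0.17 0.25] rows>= 0.7
```

View pics/lv_s3.png

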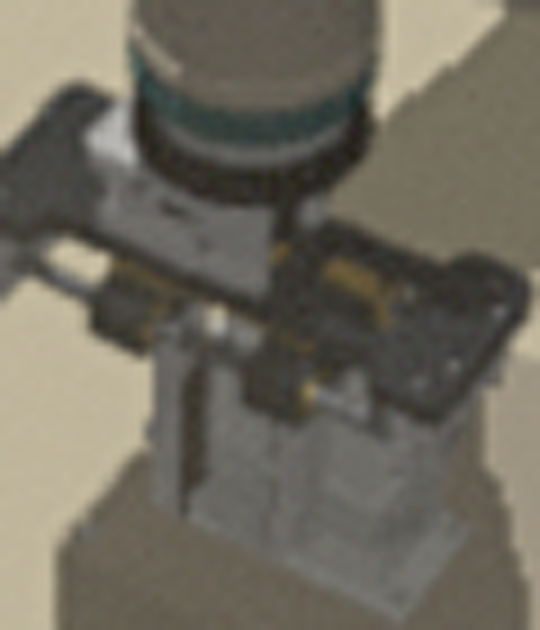

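```bash
python3 -m crank '0.0024 0 -0.004 0 0 0;0.0049 0 -0.0077 0 0 0;0.0072 0 -0.0105 0 0 0;0.0094 0 -0.0129 0 0 0;0.011 0 -0.0146 0 0 0;0.011 0 -0.0146 0 0 0;0.011 0 -0.0146 0 0 0'
python3 - <<'E'
from go import *
row(.5605,.0033,.111,3.02)
f=manip.grab_frame("scene"); g=255*(f["color"]/255)**.6; f["color"]=g.astype(np.uint8); crop(f,235,120,60,70,9,"lv_s4.png")
E
```

```text
clock: 15.97
tcp_pos: [0.5427, 0.0055, 0.1546]
tcp_rot: [0.001, 0.059, 0.998, 0.0]
wrist_force: [-0.4, 0.4, 0.7]
opening: 0.0335
t 15.9667 tcp [0.5427 0.0055 0.1546] psi 3.0243 tilt [0.003  0.0007] F [-0.4  0.4  0.7] open 0.0335 j7 0.87
ROW [-0.0178 -0.0001  0.0437] [0.06 0.17 0.25] rows>= 1.1
```

View pics/lv_s4.png

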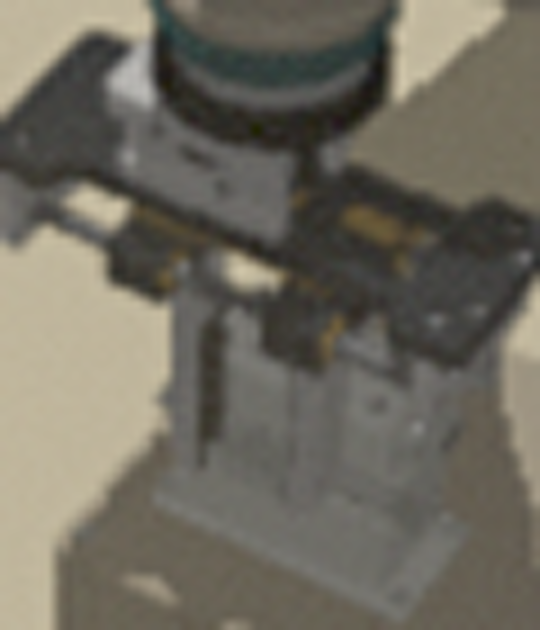

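```bash
python3 -m crank '0.001 0 -0.001 0 0 0;0.002 0 -0.002 0 0 0;0.003 0 -0.0025 0 0 0;0.003 0 -0.0025 0 0 0'
python3 - <<'E'
from go import *
row(.5605,.0033,.111,3.02)
E
```

```text
clock: 16.35
tcp_pos: [0.5407, 0.0057, 0.1566]
tcp_rot: [0.002, 0.059, 0.998, 0.001]
wrist_force: [5.3, 0.6, -10.3]
opening: 0.0336
t 16.35 tcp [0.5407 0.0057 0.1566] psi 3.0242 tilt [0.0045 0.0013] F [  5.3   0.6 -10.3] open 0.0336 j7 0.87
ROW [-0.0198 -0.0002  0.0457] [0.11 0.25 0.24] rows>= 1.2
```

```bash
python3 -m crank '0 0 0 0 0 0;0 0 0 0 0 0;0 0 0 0 0 0;0 0 0 0 0 0;0 0 0 0 0 0;0 0 0 0 0 0;-0.002 0 -0.03 0 0 0;-0.002 0 -0.06 0 0 0;-0.002 0 -0.1 0 0 0;-0.002 0.04 -0.13 0 0 0;-0.002 0.08 -0.13 0 0 0;-0.002 0.12 -0.13 0 0 0;-0.002 0.16 -0.13 0 0 0;-0.002 0.2 -0.13 0 0 0;-0.002 0.22 -0.13 0 0 0;-0.002 0.22 -0.13 0 0 0;-0.002 0.22 -0.13 0 0 0' -0.5 8
python3 - <<'E'
from go import *
from fit import avg
import pickle
row(.5605,.0033,.111,3.02)
s=avg("scene",5);t=avg("top",5); pickle.dump((s,t),open("f4.pkl","wb"))
for n,f,c,r in(("s",s,245,140),("t",t,225,185)):
    g=255*(f["mean"]/255)**.7
    cv2.imwrite(f"pics/end_{n}.png",cv2.resize(g[r:r+50,c:c+60,::-1].astype(np.uint8),None,fx=11,fy=11,interpolation=cv2.INTER_CUBIC))
    cv2.imwrite(f"pics/endfull_{n}.png",f["color"][:,:,::-1])
E
```

```text
clock: 17.77
tcp_pos: [0.5664, 0.2254, 0.2865]
tcp_rot: [0.001, 0.057, 0.998, 0.001]
wrist_force: [-1.2, -0.8, -0.6]
opening: 0.0703
t 17.7667 tcp [0.5664 0.2254 0.2865] psi 3.0278 tilt [0.0025 0.0011] F [-1.2 -0.8 -0.6] open 0.0703 j7 0.65
ROW [-0.0189 -0.2216  0.1753] [0.08 0.13 0.45] rows>= 6.8
```

View pics/end_s.png

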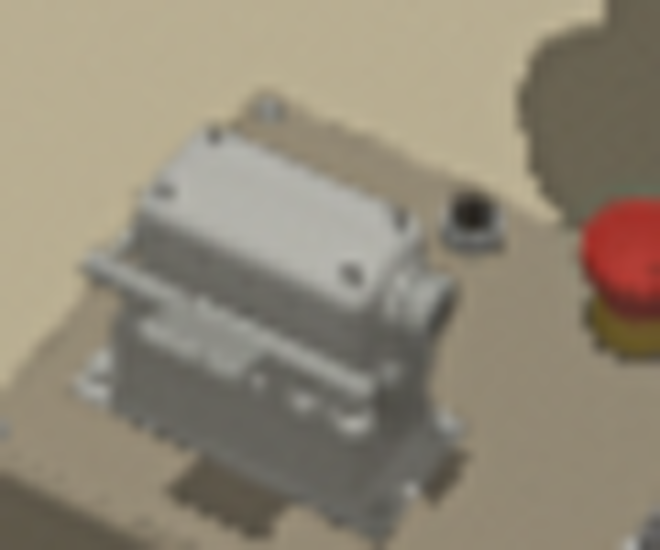

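View pics/end_t.png

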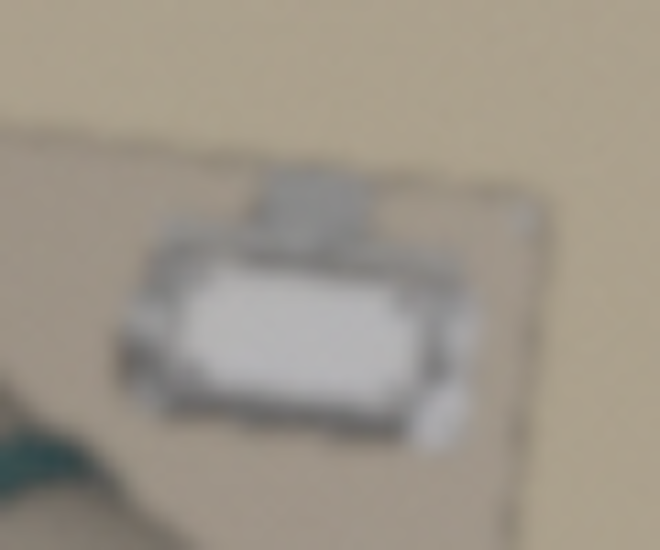

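View pics/endfull_s.png

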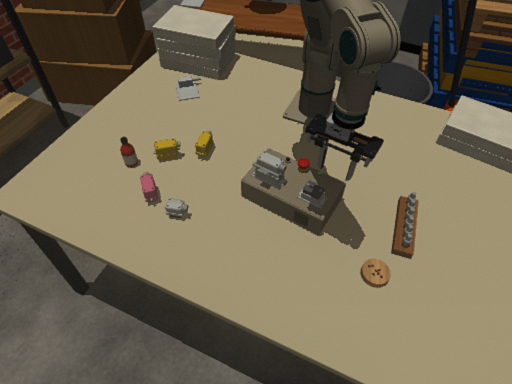

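Run:
```python
from fit import *
import pickle
s,t=pickle.load(open("f4.pkl","rb"))
p,e=tri([s,t],[(263.2,170.6),(253.2,203.3)]); print(p.round(4),np.round(e,4))
o=np.array([.4990,.0109,.12]); a=-.122
for th in(0,.1,.2,.3):
    L=[np.cos(th)*.044+np.sin(th)*.042,0,-np.sin(th)*.044+np.cos(th)*.042]
    w=o+[np.cos(a)*L[0],np.sin(a)*L[0],L[2]]; print(th,w.round(4),proj(s,w).round(1),proj(t,w).round(1))
s0,t0=pickle.load(open("f3.pkl","rb"))
# seated plug pose by fit
for f,roi,nm,sig in((s0,(247,142,50,30),"s",.3),(t0,(235,205,36,26),"t",.9)):
    cost=lambda q:residw(f,f["mean"],roi,plug2(f,q[0],q[1],q[2],q[3] if nm=="s" else .108,None,.007,.0035),sig)
    r=opt(cost,[.499,.011,-.122,.108],[.004,.004,.05,.004]); print(nm,r.fun,r.x.round(4))
```

```text
[0.539  0.0058 0.1616] [0.0008 0.0008]
0 [0.5427 0.0055 0.162 ] [262.9 171.3] [253.5 202.1]
0.1 [0.5466 0.0051 0.1574] [262.2 173.1] [253.7 201.1]
0.2 [0.5501 0.0046 0.1524] [261.6 174.9] [253.8 200.2]
0.3 [0.553  0.0043 0.1471] [261.  176.6] [254.  199.5]
s 902.3231265471649 [ 0.5011  0.0117 -0.0712  0.1079]
t 325.5047109160952 [ 0.4964  0.0113 -0.1239  0.1117]
```

Run:
```python
from go import *
row(.5,.2,.3,3.02)
print(manip.hand_in())
```

```text
t 18.2667 tcp [0.5679 0.2232 0.2871] psi 3.0233 tilt [0.0046 0.0012] F [ 0.1  0.1 -0.2] open 0.0707 j7 0.65
ROW [ 0.0646 -0.0311 -0.0132] [0.1  0.25 0.19] rows>= 1.7
the job is handed in; nothing more can be done
None
```

The larger grey plug is fully home in the open outlet with its key at the slot end. The lever is swung up to its stop and released. I handed the job in at about 18 s of the 59 s; no verdict was reported.

**Plug seating:** It stopped with the TCP at z = 0.1459 m, where 0.146 m means hood on the rim. It stayed there under roughly 10–16 N. The pictures taken after releasing it show the hood on the rim and the cable entry at the slot end, with the lever still open.

**Lever:** It met its stop with about 11 N at the tab. Measured from both cameras afterwards, the tab was at (0.539, 0.006, 0.162) m, against (0.543, 0.006, 0.162) m when locked.

**Other objects:** In the last scene picture the smaller plug, oil bottle and wooden disc look unmoved; I did not measure them. The arm was clear, with wrist force near zero.

**What disagreed:**
- The final model fits of the seated plug were poor. The scene view's yaw was off by 0.05 rad, and the two cameras differed by about 5 mm in x. I relied on the contact height and force instead.
- My plug model's lower edge sat 1–2 pixels off in the scene view, both on the bench and in the hand. I took this as an error in the model, not slip in the grip.

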